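Find the loose anchor bolt and hold its cap open

TASK

One of the three capped bolts on the mounting plate has come loose. Tap the top of each orange cap, from left to right as the robot sees them, to feel which bolt gives, then lift the cap of the loose one by its steel stirrup handle to about 60 degrees and finish while still holding it open, so that a colleague can tighten the bolt. Keep the other two caps shut and leave the things around undisturbed.

Things in the scene. Friction and masses are not known exactly. Their poses are not given: they have to be found in the camera images.
- plate: aluminium mounting plate fixed to the desk, 130 x 300 x 12 mm, carrying three capped bolts in a row 92 mm apart along its y axis, the middle one at its centre. Origin: centre of its underside, on the desk; its x axis points away from the robot, its y axis to the robot's left (the row varies by up to about 13 degrees in yaw). Each bolt: black square seat 56 x 56 x 18 mm, above it the bolt head under an orange hinged cap. All look alike; the loose one may stand in any place
- left_top (a point): centre of the flat top of the left cap while shut (point fixed to the plate), 56 x 54 mm, 62 mm above the desk: the place to tap. Under a press of a few newtons from above a firm bolt's head gives less than 1.5 mm, the loose one's sinks 6 mm with its cap (about 2 N) and springs back
- left_handle (a point): middle of the cross-bar of the left cap's steel stirrup handle while shut (point fixed to the plate): round bar 10 mm thick along the plate's y axis, 52 mm clear between the stirrup's sides, 38 mm in front (robot's side) of the cap's front wall, 55 mm above the desk. The bar swings with the cap about the hinge, radius 94 mm
- left_hinge (a point): middle of the left cap's hinge axis, which runs along the plate's y axis at the cap's far edge, 50 mm above the desk
- middle_top (a point): centre of the flat top of the middle cap while shut (point fixed to the plate), 56 x 54 mm, 62 mm above the desk: the place to tap. Under a press of a few newtons from above a firm bolt's head gives less than 1.5 mm, the loose one's sinks 6 mm with its cap (about 2 N) and springs back
- middle_handle (a point): middle of the cross-bar of the middle cap's steel stirrup handle while shut (point fixed to the plate): round bar 10 mm thick along the plate's y axis, 52 mm clear between the stirrup's sides, 38 mm in front (robot's side) of the cap's front wall, 55 mm above the desk. The bar swings with the cap about the hinge, radius 94 mm
- middle_hinge (a point): middle of the middle cap's hinge axis, which runs along the plate's y axis at the cap's far edge, 50 mm above the desk
- right_top (a point): centre of the flat top of the right cap while shut (point fixed to the plate), 56 x 54 mm, 62 mm above the desk: the place to tap. Under a press of a few newtons from above a firm bolt's head gives less than 1.5 mm, the loose one's sinks 6 mm with its cap (about 2 N) and springs back
- right_handle (a point): middle of the cross-bar of the right cap's steel stirrup handle while shut (point fixed to the plate): round bar 10 mm thick along the plate's y axis, 52 mm clear between the stirrup's sides, 38 mm in front (robot's side) of the cap's front wall, 55 mm above the desk. The bar swings with the cap about the hinge, radius 94 mm
- right_hinge (a point): middle of the right cap's hinge axis, which runs along the plate's y axis at the cap's far edge, 50 mm above the desk
- loose_head (a joint): how far the head of the loose bolt (wherever it stands) is pressed down with its cap, in m: 0 at rest, at most 0.006
- loose_cap (a joint): opening of the cap of the loose bolt (wherever it stands) in rad: 0 shut, grows as the handle side swings up and away from the robot, 1.45 at its stop. A light spring (about 1 N at the handle) pulls it shut, so it must be held open
- firm_a_head (a joint): how far the head of one of the two firm bolts is pressed down with its cap, in m: 0 at rest, at most 0.0015
- firm_a_cap (a joint): opening of the cap of one of the two firm bolts in rad: 0 shut, grows as the handle side swings up and away from the robot, 1.45 at its stop. A light spring (about 1 N at the handle) pulls it shut, so it must be held open
- firm_b_head (a joint): how far the head of the other firm bolt is pressed down with its cap, in m: 0 at rest, at most 0.0015
- firm_b_cap (a joint): opening of the cap of the other firm bolt in rad: 0 shut, grows as the handle side swings up and away from the robot, 1.45 at its stop. A light spring (about 1 N at the handle) pulls it shut, so it must be held open
- blue_bottle: white bottle with blue cap, 50 mm across, 115 mm high, bystander; origin at the centre of its underside
- red_bottle: cream bottle with red cap, 40 mm across, 85 mm high, bystander; origin at the centre of its underside
- dish: lidded petri dish, 58 mm across, 15 mm high, bystander; origin at the centre of its underside
- marker: red and white marker pen lying on the desk, 135 mm long along its y axis, 16 mm thick, bystander; origin at its underside

How it is judged:
By the outcome, as a careful person would: the job done as asked, in the order asked, and still so for the second after the job is handed in, while the arm keeps its last pose, push and grip.
It also fails if it takes over 54 s, if anything falls off the work surface, if the arm or the gripper's body presses on something with over 40 N, if the wrist force passes 120 N, or if a joint passes its speed limit or range.

ROBOT

A 6-joint arm with a two-finger parallel gripper is mounted at the origin on a cart in front of the work surface, level with it; the furniture and walls round the work are solid. World frame = base frame: x ahead of the robot, y to its left, z up, the work surface at z = 0. Lengths are in m, angles in rad, forces in N, time in s.
With the tool pointing down it reaches from about 0.3 to 0.875 m from the base axis. Payload 6.4 kg.
Tool frame: the origin (TCP) lies at the centre of the arm's flange, where the gripper is bolted on; the fingertips stand 173 mm ahead of it and the grasp point (between the pads) lies 155 mm ahead of it; z points along the fingers, y is the line along which they close (so a half turn about z gives the same grasp; the last joint's range is limited). The gripper opens to 85 mm and grips with 20 to 120 N. Pads are 22 mm wide; open, the fingers measure 114 mm over their backs; the gripper's body (76 mm by 85 mm) begins 54 mm behind the grasp point. The pads swing forward as they close: fully open they stand 13 mm farther back than shut.
Start: joints at [1, 0.181, 1.607, -0, 1.354, -0.206], TCP at [0.205, 0.537, 0.405] pointing down, gripper open.
Joint ranges: [-2.99, 2.99], [-0.89, 2.07], [0.3, 2.58], [-1.14, 4.28], [0, 2.63], [-3.12, 3.12]. Speed limits (rad/s): [2.57, 2.57, 3.01, 3.14, 3.14, 3.14].

INTERFACE

Orientations are given as a unit quaternion [w, x, y, z].
In Python, from plant import * gives the robot as it stands.
- The arm moves only by the tool arm_command, never from a script. Its argument "motion" is a list of rows, each a list of 3 entries, a list of its own where there are three numbers: the opening in per cent of the stroke, from 0 (shut) to 100 (fully open), then the shift along the world's x, y, z in units of 50 mm (1.0 is 50 mm), then the turn about the world's z in units of 6 degrees (1.0 is 6 degrees). In form: [[claw, [tx, ty, tz], twist], ...]. A call has 1 to 12 rows; each row is the pose to reach, as a shift and turn from the pose commanded when the call began; what a row does not reach only later rows make up. A row lasts 1/10 s, in which the tool goes at most 50 mm and 8.59 degrees, less where a joint would pass 70% of its speed; a pose out of reach is approached as far as the arm can. A call with a gripper value outside its range is refused whole. The fingers move at their own pace and stop on an object; the grip force is fixed at half the most. Time passes only in rows, so rows that repeat a pose let the fingers close. It gives the time, the measured TCP pose, the force, the opening and the grip force at its end, in the units of the state.
- state(): the state, without advancing time (a new reading comes with each control period).
- capture(name): name is "scene" or "top"; returns a dict with "frame" (420x560x3 uint8, red, green, blue), "range_z" (420x560 float32, m along the optical axis (not along the pixel's ray), 0 where there is no reading), "K" (3x3 intrinsics, pixels), "R" (3x3) and "t" (3): a world point X has camera coordinates R X + t. Camera axes: x right, y down, z forward; pixel columns grow to the right and rows downward; lengths in m; the calibration is good to about 2 mm. A picture is of the moment at which its call begins.
- sign_off(): hands the job in; it is judged then, once.
The state is a dict: "time": time; "q": joint angles; "joint_vel": joint speeds; "tau": joint torques, N m; "ee_pos": TCP position; "eef_rot": TCP orientation; "wrist_force": force on the tool from outside, world axes, zero at the start; "moment": the same for the moment, N m; "finger_gap": opening from 0.0 (shut) to 1.0 (fully open); "grip_force": force on a finger pad.
Only numpy, scipy, OpenCV 4.12 (cv2) and the standard library are available. Lean on these libraries where they do the work, as an engineer would, in place of code of your own. Each camera call takes 0.05 s, during which the arm holds its last target. There are 200 camera calls.

## Working session

There is one attempt and no reset: what is moved stays moved. The work goes in short steps, Python scripts to look and compute and a tool call to move; the robot and the scene stay as the last step left them, time stands still between calls to the robot, and variables do not carry over. Pictures are saved under pics/ and viewed, at most 10 in all, crops included, and the job is handed in when it is done.

Besides the shell and the picture viewer there is one more tool, called as name([rows], argument=value, ...), one row to a line, values as JSON. arm_command: Moves the arm, as the interface text tells. Its arguments: {"type":"object","properties":{"motion":{"type":"array","items":{"type":"array"}}},"required":["motion"]}

```bash
mkdir -p pics; ls; python3 - <<'E'
from plant import *
import cv2,numpy as np
s=state();print(s)
for n in("scene","top"):
    c=capture(n);cv2.imwrite(f"pics/{n}0.png",c["frame"][:,:,::-1]);print(n,c["K"],c["R"],c["t"])
    np.savez(f"{n}0.npz",**c)
E
```

```text
pics
{'time': 0.0, 'q': array([ 9.99657202e-01,  1.81591259e-01,  1.60800121e+00, -1.86475264e-05,
        1.35377551e+00, -2.06316131e-01]), 'joint_vel': array([ 8.77956063e-04, -7.14241794e-04,  1.12254521e-04,  4.68240793e-05,
       -9.23273381e-04, -1.39947298e-03]), 'tau': array([ 2.16603046e-03, -4.44874370e+01, -3.51336730e+01, -4.17078672e-05,
        9.00226791e-03,  4.78000231e-05]), 'ee_pos': array([0.20501038, 0.53694901, 0.40375892]), 'eef_rot': array([-3.28011003e-04,  1.81399533e-01,  9.83409081e-01, -8.24888507e-04]), 'wrist_force': array([ 0.79513119, -0.55200353,  0.90374429]), 'moment': array([ 0.00215335,  0.02966858, -0.00713316]), 'grip_force': 0.0, 'finger_gap': 1.0034918266165578}
scene [[495.50929596   0.         279.78802005]
 [  0.         495.50929596 213.06376065]
 [  0.           0.           1.        ]] [[ 0.64077991 -0.76752849  0.01735293]
 [-0.38047854 -0.33711658 -0.86115532]
 [ 0.6668112   0.54520862 -0.50804565]] [-0.29083556  0.27728128  1.07007997]
top [[521.87443197   0.         276.17350408]
 [  0.         521.87443197 204.73261013]
 [  0.           0.           1.        ]] [[-0.00261464 -0.99997132  0.00710762]
 [-0.98135756  0.00119994 -0.19218713]
 [ 0.19217309 -0.00747762 -0.98133256]] [0.01679818 0.521761   1.44005675]
```

View pics/scene0.png

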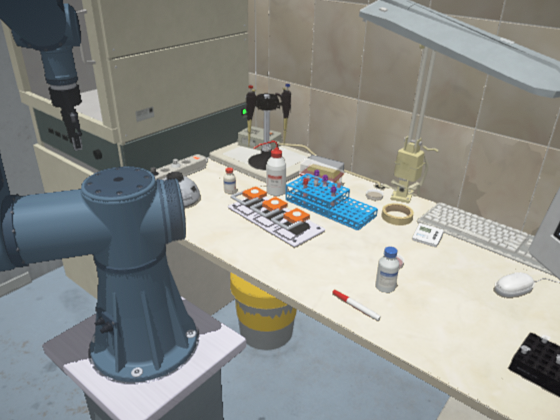

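View pics/top0.png

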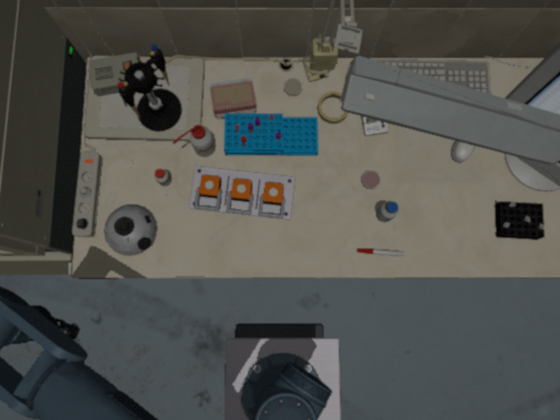

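The scene view shows the row of three orange caps at about (255,192), (273,204) and (295,215). In the top view they are at (209,187), (241,189) and (273,194), with the handles on the robot's side. Bystanders near the row are the red-capped bottle at (162,176), plus the rack and the wash bottle behind it.

```bash
cat > h.py <<'E'
import numpy as np,cv2
def load(f): return dict(np.load(f))
def pts(c):
    K,R,t,d=c["K"],c["R"],c["t"],c["range_z"]
    v,u=np.mgrid[:d.shape[0],:d.shape[1]]
    P=np.stack([(u-K[0,2])*d/K[0,0],(v-K[1,2])*d/K[1,1],d],-1)
    X=(P-t)@R; X[d==0]=np.nan; return X
def ray(c,u,v,z):
    d=c["R"].T@np.linalg.solve(c["K"],[u,v,1]);o=-c["R"].T@c["t"];return o+d*(z-o[2])/d[2]
def tri(cs,uvs):
    A=[];b=[]
    for c,(u,v) in zip(cs,uvs):
        d=c["R"].T@np.linalg.solve(c["K"],[u,v,1]);d/=np.linalg.norm(d);o=-c["R"].T@c["t"]
        M=np.eye(3)-np.outer(d,d);A.append(M);b.append(M@o)
    x=np.linalg.lstsq(np.vstack(A),np.hstack(b),rcond=None)[0];return x
def orange(c):
    h=cv2.cvtColor(c["frame"],cv2.COLOR_RGB2HSV);return cv2.inRange(h,(8,150,100),(22,255,255))
E
python3 - <<'E'
from h import *
for n,(x0,y0,x1,y1) in dict(scene=(220,170,330,250),top=(180,160,305,225)).items():
    c=load(n+"0.npz");X=pts(c);m=orange(c)
    k,l,s,ce=cv2.connectedComponentsWithStats(m)
    for i in range(1,k):
        if s[i,4]>60:
            P=X[l==i];zt=P[np.abs(P[:,2]-np.nanpercentile(P[:,2],80))<.004]
            print(n,s[i],ce[i].round(1),"ztop",np.nanmedian(zt[:,2]).round(4),"mid",((np.nanpercentile(zt,3,0)+np.nanpercentile(zt,97,0))/2).round(4),np.nanmean(zt,0).round(4),cv2.minAreaRect(np.float32(zt[:,:2])))
    P=X[y0:y1,x0:x1].reshape(-1,3)
    cv2.imwrite(f"pics/{n}_z.png",cv2.resize(c["frame"][y0:y1,x0:x1,::-1],None,fx=6,fy=6,interpolation=cv2.INTER_CUBIC))
    g=cv2.imread(f"pics/{n}_z.png");print(g.shape)
E
```

```text
scene [243 187  23  12 146] [253.8 193. ] ztop 0.062 mid [0.5761 0.2066 0.0623] [0.5739 0.2048 0.0621] ((0.5755304098129272, 0.2062305212020874), (0.06077921390533447, 0.05632088705897331), 78.13847351074219)
scene [262 197  25  13 165] [274.  203.8] ztop 0.062 mid [0.5657 0.1155 0.062 ] [0.564  0.1151 0.062 ] ((0.5658807754516602, 0.1142449602484703), (0.0583779439330101, 0.05678119882941246), 83.01128387451172)
scene [284 208  25  14 177] [295.6 215.6] ztop 0.062 mid [0.5557 0.025  0.0622] [0.5523 0.0235 0.0621] ((0.5556263327598572, 0.025268692523241043), (0.0576586052775383, 0.05857480689883232), 82.0624771118164)
(480, 660, 3)
top [199 176  21  19 268] [209.4 185.3] ztop 0.0636 mid [0.5774 0.2068 0.0645] [0.5761 0.2056 0.0639] ((0.5773621201515198, 0.2054067850112915), (0.056858357042074203, 0.05362416431307793), 82.86634063720703)
top [231 179  21  20 269] [241.2 188.9] ztop 0.0629 mid [0.5667 0.1158 0.0642] [0.5654 0.1156 0.0633] ((0.5666460990905762, 0.11423154175281525), (0.05618639290332794, 0.05300912261009216), 84.7684326171875)
top [263 183  20  20 261] [273.1 192.6] ztop 0.0636 mid [0.5561 0.0254 0.0646] [0.5566 0.0246 0.0639] ((0.5559795498847961, 0.024650922045111656), (0.053388986736536026, 0.05247531831264496), 84.14381408691406)
(390, 750, 3)
```

View pics/top_z.png

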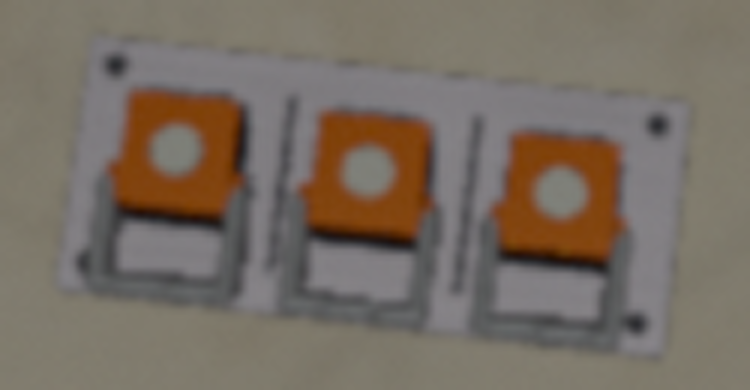

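View pics/scene_z.png

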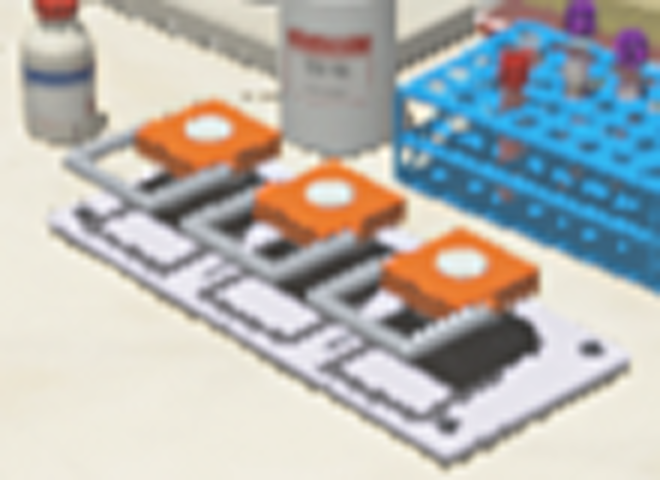

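The top crop shows the three caps with white dots at crop pixels (175,150), (367,170) and (560,192), and the front bars at about (165,285), (355,307) and (548,327). The scene crop shows the same bars at about (112,182), (233,248) and (358,325). A large bottle and the rack stand behind the row.

```bash
python3 - <<'E'
from h import *
s,t=load("scene0.npz"),load("top0.npz");off=dict(scene=(220,170),top=(180,160))
D={}
for n,c in(("scene",s),("top",t)):
    m=orange(c);k,l,st,_=cv2.connectedComponentsWithStats(m);D[n]=[]
    for i in range(1,k):
        if st[i,4]>60:
            f=np.uint8(l==i);cs,_=cv2.findContours(f,cv2.RETR_EXTERNAL,cv2.CHAIN_APPROX_NONE)
            fill=cv2.drawContours(f.copy(),cs,-1,1,-1)-f
            g=c["frame"].astype(float).min(-1)*fill; v,u=np.nonzero(fill);w=c["frame"][v,u,2].astype(float)
            D[n].append((np.average(u,weights=w),np.average(v,weights=w)))
for i in range(3):
    print("dot",tri((s,t),(D["scene"][i],D["top"][i])).round(4),ray(t,*D["top"][i],.062).round(4),ray(s,*D["scene"][i],.062).round(4))
bs=[(112,182),(233,248),(358,325)];bt=[(165,285),(355,307),(548,327)]
for a,b in zip(bs,bt):
    a=((a[0]+.5)/6-.5+220,(a[1]+.5)/6-.5+170);b=((b[0]+.5)/6-.5+180,(b[1]+.5)/6-.5+160)
    print("bar",tri((s,t),(a,b)).round(4),ray(t,*b,.055).round(4),ray(s,*a,.055).round(4))
X=pts(t)
for n,(u0,v0,u1,v1) in dict(wash=(185,120,215,156),red=(152,166,172,186),rack=(224,112,320,156)).items():
    P=X[v0:v1,u0:u1].reshape(-1,3);P=P[P[:,2]>.03];print(n,np.nanpercentile(P,[2,98],0).round(3))
# bar heights from depth, by top view points between z .045-.065 not orange
o=cv2.dilate(orange(t),np.ones((3,3)))
P=X[165:225,185:300].reshape(-1,3);P=P[(o[165:225,185:300].ravel()==0)&(P[:,2]>.045)&(P[:,2]<.07)&(P[:,0]<.53)]
for lo,hi in((-.02,.065),(.065,.155),(.155,.25)):
    Q=P[(P[:,1]>lo)&(P[:,1]<hi)]
    if len(Q): print(len(Q),np.median(Q,0).round(4),cv2.minAreaRect(np.float32(Q[:,:2])))
E
```

```text
dot [0.5778 0.2074 0.0651] [0.5787 0.2077 0.062 ] [0.5821 0.2115 0.062 ]
dot [0.5674 0.1164 0.0648] [0.5681 0.1164 0.062 ] [0.571  0.1196 0.062 ]
dot [0.5569 0.0249 0.0651] [0.5577 0.0248 0.062 ] [0.561  0.0282 0.062 ]
bar [0.5128 0.2126 0.0585] [0.5144 0.2122 0.055 ] [0.5163 0.2178 0.055 ]
bar [0.5024 0.1222 0.0595] [0.5036 0.1221 0.055 ] [0.5077 0.1277 0.055 ]
bar [0.492  0.0323 0.0575] [0.4939 0.0308 0.055 ] [0.4934 0.0362 0.055 ]
wash [[0.677 0.198 0.03 ]
 [0.78  0.281 0.181]]
red [[0.588 0.326 0.034]
 [0.621 0.361 0.089]]
rack [[ 0.684 -0.1    0.03 ]
 [ 0.794  0.164  0.096]]
164 [0.4963 0.0277 0.0589] ((0.5068119764328003, 0.029127096757292747), (0.07104954123497009, 0.04561828821897507), 89.54704284667969)
131 [0.5049 0.1155 0.0587] ((0.5125985741615295, 0.11973661184310913), (0.07044706493616104, 0.032483719289302826), 89.7593765258789)
128 [0.5141 0.2064 0.0586] ((0.5163146257400513, 0.202116459608078), (0.09416303783655167, 0.025483475998044014), 89.15784454345703)
```

arm_command([
  [0,[7.44,-6.61,-1],-12.6],
  [0,[7.44,-6.61,-1],-12.6],
  [0,[7.44,-6.61,-1],-12.6],
  [0,[7.44,-6.61,-1],-12.6],
  [0,[7.44,-6.61,-1],-12.6],
  [0,[7.44,-6.61,-1],-12.6],
  [0,[7.44,-6.61,-1],-12.6],
  [0,[7.44,-6.61,-1],-12.6],
  [0,[7.44,-6.61,-1],-12.6],
  [0,[7.44,-6.61,-1],-12.6],
  [0,[7.44,-6.61,-1],-12.6],
  [0,[7.44,-6.61,-1],-12.6],
])

```text
time: 1.3
ee_pos: [0.5775, 0.2055, 0.3536]
eef_rot: [-0.001, 0.747, 0.665, -0.001]
wrist_force: [0.0, 0.9, -0.3]
finger_gap: -0.004
grip_force: 0.0
```

arm_command([
  [0,[0,0.02,-1],0],
  [0,[0,0.02,-1.8],0],
  [0,[0,0.02,-2.2],0],
  [0,[0,0.02,-2.2],0],
  [0,[0,0.02,-2.2],0],
])

```text
time: 1.8
ee_pos: [0.5766, 0.2088, 0.2452]
eef_rot: [-0.0, 0.746, 0.666, -0.0]
wrist_force: [0.1, 0.1, -0.2]
finger_gap: 0.003
grip_force: 0.0
```

```bash
python3 - <<'E'
from plant import *
import cv2,numpy as np
s=state();print(s["ee_pos"],s["wrist_force"])
c=capture("scene");np.savez("s1.npz",**c)
cv2.imwrite("pics/s1.png",cv2.resize(c["frame"][120:250,200:340,::-1],None,fx=4,fy=4,interpolation=cv2.INTER_CUBIC))
s=state();print(s["ee_pos"],s["wrist_force"])
E
```

```text
[0.57659471 0.20879544 0.24523441] [ 0.08271193  0.14067563 -0.18716916]
[0.57728924 0.20868983 0.2463892 ] [0.68180227 0.0129974  0.06183679]
```

View pics/s1.png

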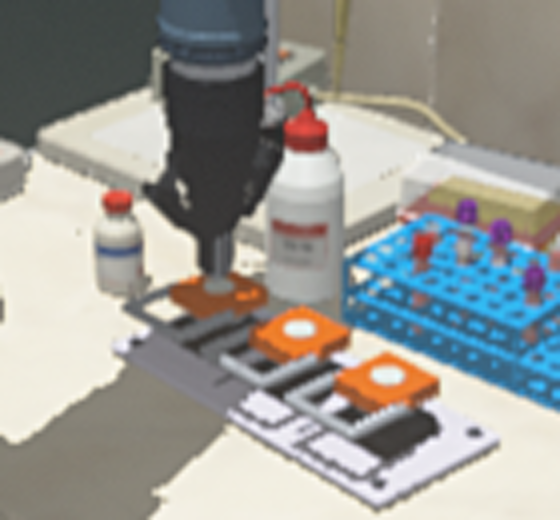

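The closed fingers stand centred about 1 cm above the left cap, at crop pixel (217,285).

arm_command([
  [0,[0,0,-0.15],0],
  [0,[0,0,-0.2],0],
  [0,[0,0,-0.2],0],
  [0,[0,0,-0.2],0],
])

```text
time: 2.25
ee_pos: [0.5773, 0.2078, 0.2352]
eef_rot: [0.0, 0.746, 0.666, 0.0]
wrist_force: [0.0, 0.4, 0.3]
finger_gap: 0.002
grip_force: 0.5
```

arm_command([
  [0,[0,0,-0.04],0],
  [0,[0,0,-0.04],0],
  [0,[0,0,-0.04],0],
])

```text
time: 2.55
ee_pos: [0.5774, 0.2078, 0.2338]
eef_rot: [0.0, 0.746, 0.666, 0.0]
wrist_force: [-3.1, -0.6, 7.9]
finger_gap: -0.001
grip_force: 3.9
```

arm_command([
  [0,[0,0,-0.03],0],
  [0,[0,0,-0.03],0],
  [0,[0,0,-0.03],0],
])

```text
time: 2.85
ee_pos: [0.5774, 0.2078, 0.2333]
eef_rot: [0.0, 0.746, 0.666, 0.0]
wrist_force: [-6.2, -1.4, 13.7]
finger_gap: -0.0
grip_force: 7.3
```

Force rises to 14 N within about 2 mm, so the left bolt is firm. Next is the middle one.

arm_command([
  [0,[0,0,0.4],0],
  [0,[0,0,0.4],0],
  [0,[-0.21,-1.82,0.4],0],
  [0,[-0.21,-1.82,0.4],0],
  [0,[-0.21,-1.82,0.4],0],
  [0,[-0.21,-1.82,0.4],0],
  [0,[-0.21,-1.82,0.1],0],
  [0,[-0.21,-1.82,0.07],0],
  [0,[-0.21,-1.82,0.07],0],
])

```text
time: 3.75
ee_pos: [0.5661, 0.1175, 0.2335]
eef_rot: [-0.001, 0.746, 0.666, -0.001]
wrist_force: [-0.6, -0.3, 1.6]
finger_gap: -0.003
grip_force: 0.8
```

arm_command([
  [0,[0,0,-0.04],0],
  [0,[0,0,-0.04],0],
  [0,[0,0,-0.04],0],
])

```text
time: 4.05
ee_pos: [0.5666, 0.1171, 0.2328]
eef_rot: [-0.0, 0.746, 0.666, 0.0]
wrist_force: [-0.8, 1.2, 1.8]
finger_gap: 0.004
grip_force: 0.9
```

arm_command([
  [0,[0,0,-0.03],0],
  [0,[0,0,-0.03],0],
  [0,[0,0,-0.03],0],
])

```text
time: 4.35
ee_pos: [0.5668, 0.1167, 0.2314]
eef_rot: [0.0, 0.746, 0.666, 0.0]
wrist_force: [-1.2, 0.4, 2.5]
finger_gap: 0.002
grip_force: 1.1
```

arm_command([
  [0,[0,0,-0.04],0],
  [0,[0,0,-0.04],0],
  [0,[0,0,-0.04],0],
])

```text
time: 4.65
ee_pos: [0.5668, 0.1167, 0.2293]
eef_rot: [0.0, 0.746, 0.666, 0.0]
wrist_force: [1.1, 2.3, 2.4]
finger_gap: 0.002
grip_force: 1.4
```

arm_command([
  [0,[0,0,0.5],0],
  [0,[0,0,0.5],0],
  [0,[-0.21,-1.82,0.5],0],
  [0,[-0.21,-1.82,0.5],0],
  [0,[-0.21,-1.82,0.5],0],
  [0,[-0.21,-1.82,0.5],0],
  [0,[-0.21,-1.82,0.15],0],
  [0,[-0.21,-1.82,0.1],0],
  [0,[-0.21,-1.82,0.1],0],
])

```text
time: 5.55
ee_pos: [0.5563, 0.0265, 0.2344]
eef_rot: [0.0, 0.746, 0.666, -0.0]
wrist_force: [-2.2, -1.5, 5.3]
finger_gap: 0.001
grip_force: 2.6
```

arm_command([
  [0,[0,0,-0.03],0],
  [0,[0,0,-0.03],0],
  [0,[0,0,-0.03],0],
])

```text
time: 5.85
ee_pos: [0.5563, 0.0265, 0.2336]
eef_rot: [0.0, 0.746, 0.667, -0.0]
wrist_force: [-4.5, -1.7, 9.0]
finger_gap: 0.002
grip_force: 4.3
```

Both firm bolts are stiff, and the middle one gave at about 2 N, so the middle bolt is loose. I'll lift clear, open to about 30 mm and go above the middle bar.

arm_command([
  [0,[0,0,0.7],0],
  [36,[0,0,1.2],0],
  [36,[-1.08,1.93,1.2],0],
  [36,[-1.08,1.93,1.2],0],
  [36,[-1.08,1.93,1.2],0],
  [36,[-1.08,1.93,1.2],0],
  [36,[-1.08,1.93,0.5],0],
  [36,[-1.08,1.93,0.5],0],
  [36,[-1.08,1.93,0.5],0],
])

```text
time: 6.75
ee_pos: [0.5023, 0.1216, 0.2573]
eef_rot: [-0.001, 0.746, 0.666, -0.001]
wrist_force: [-0.0, -0.3, -0.3]
finger_gap: 0.355
grip_force: 0.0
```

```bash
python3 - <<'E'
from plant import *
import cv2,numpy as np
c=capture("scene")
cv2.imwrite("pics/s2.png",cv2.resize(c["frame"][140:250,210:330,::-1],None,fx=5,fy=5,interpolation=cv2.INTER_CUBIC))
s=state();print(s["ee_pos"],s["wrist_force"],s["finger_gap"],s["q"])
E
```

```text
[0.50280035 0.12158465 0.25814953] [-0.60253191 -0.03838788  0.36159248] 0.3593952635076969 [ 7.55857572e-03  2.40316713e-01  1.86420613e+00 -1.53573005e-04
  1.03731246e+00  1.21905310e-01]
```

View pics/s2.png

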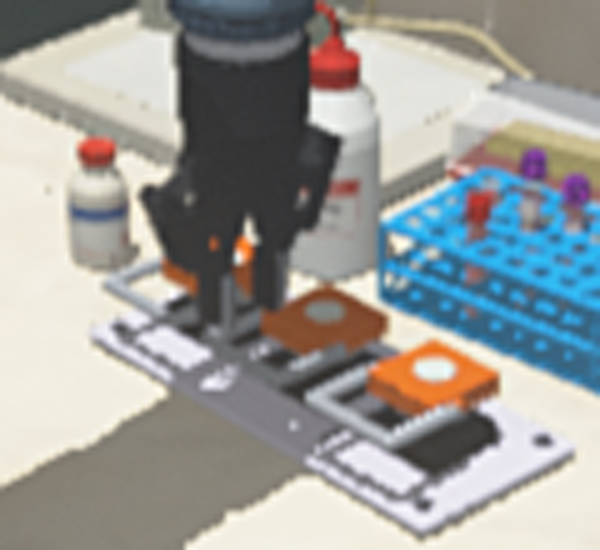

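The open fingers, at crop pixels (215,320) and (268,300), straddle the middle bar from above. Descending now.

arm_command([
  [36,[0,0.02,-0.3],0],
  [36,[0,0.02,-0.6],0],
  [36,[0,0.02,-0.6],0],
])

```text
time: 7.1
ee_pos: [0.5021, 0.1227, 0.2273]
eef_rot: [-0.0, 0.746, 0.666, -0.001]
wrist_force: [-0.1, 0.1, -1.5]
finger_gap: 0.359
grip_force: 0.0
```

arm_command([
  [36,[0,0,-0.2],0],
  [36,[0,0,-0.34],0],
  [36,[0,0,-0.34],0],
])

```text
time: 7.4
ee_pos: [0.5019, 0.1231, 0.2101]
eef_rot: [-0.0, 0.746, 0.666, -0.0]
wrist_force: [0.2, 0.3, -0.2]
finger_gap: 0.363
grip_force: 0.0
```

arm_command([
  [20,[0,0,0],0],
  [12,[0,0,0],0],
  [0,[0,0,0],0],
  [0,[0,0,0],0],
  [0,[0,0,0],0],
  [0,[0,0,0],0],
])

```text
time: 8.0
ee_pos: [0.5025, 0.1232, 0.211]
eef_rot: [0.0, 0.746, 0.666, 0.0]
wrist_force: [2.3, 0.5, 1.2]
finger_gap: 0.089
grip_force: 58.5
```

Bar gripped (58 N). Lifting along the arc, first to 30°.

arm_command([
  [0,[0.01,0,0.16],0],
  [0,[0.046,-0.005,0.325],0],
  [0,[0.09,-0.01,0.48],0],
  [0,[0.146,-0.017,0.636],0],
  [0,[0.22,-0.025,0.78],0],
  [0,[0.3,-0.034,0.925],0],
  [0,[0.3,-0.034,0.925],0],
])

```text
time: 8.7
ee_pos: [0.5175, 0.1215, 0.258]
eef_rot: [0.0, 0.746, 0.666, 0.0]
wrist_force: [-1.5, 0.5, 1.5]
finger_gap: 0.093
grip_force: 58.5
```

Forces are low. Next row targets, relative to here, take it to 60°.

arm_command([
  [0,[0.095,-0.011,0.13],0],
  [0,[0.2,-0.023,0.258],0],
  [0,[0.316,-0.036,0.37],0],
  [0,[0.442,-0.051,0.478],0],
  [0,[0.575,-0.066,0.57],0],
  [0,[0.72,-0.083,0.651],0],
  [0,[0.72,-0.083,0.651],0],
  [0,[0.72,-0.083,0.651],0],
])

```text
time: 9.5
ee_pos: [0.5526, 0.1175, 0.2893]
eef_rot: [-0.001, 0.746, 0.666, -0.001]
wrist_force: [-5.6, 0.7, 2.5]
finger_gap: 0.089
grip_force: 58.6
```

```bash
python3 - <<'E'
from plant import *
import cv2,numpy as np
c=capture("scene")
cv2.imwrite("pics/s3.png",cv2.resize(c["frame"][120:250,210:330,::-1],None,fx=4.5,fy=4.5,interpolation=cv2.INTER_CUBIC))
s=state();print(s["ee_pos"],s["wrist_force"],s["moment"],s["finger_gap"],s["grip_force"])
E
```

```text
[0.55245297 0.1174865  0.28920356] [-4.80052303  0.32865656  1.90092702] [ 0.1401168   1.15416848 -0.02381452] 0.09117771615201443 58.55296611785889
```

View pics/s3.png

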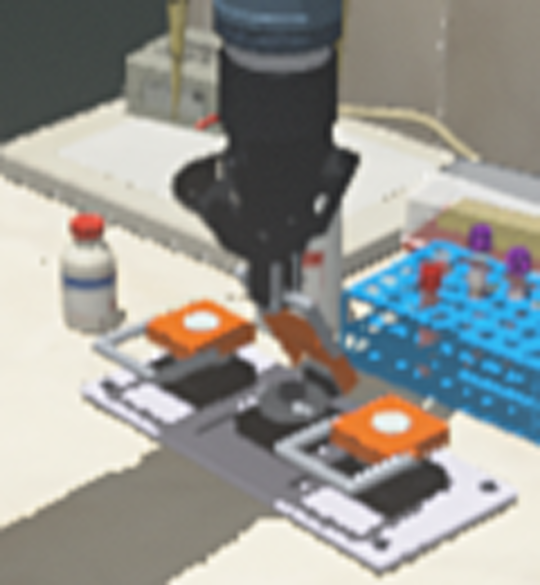

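The picture shows the middle cap standing open at crop pixel (310,345), with the fingers holding its bar at (290,300). The other two caps are shut and the bottles are undisturbed. The displacement chord of 93 mm works out to about 59°.

```bash
python3 -c "
from plant import *
print(sign_off())"
```

```text
the job is handed in; nothing more can be done
None
```

The loose bolt is the middle one: its cap sank at about 2 N, while the left and right were stiff. I handed the job in with that cap held open at about 59° by its handle; the last picture showed the other two caps shut and nothing nearby disturbed.

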